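# Feel a compressor past its compression peak and bolt its flywheel

## Robot

A 7-joint arm with a two-finger parallel gripper is mounted at the origin on the work surface. World frame = base frame: x ahead of the robot, y to its left, z up, the work surface at z = 0. Lengths are in m, angles in rad, forces in N, time in s.
With the tool pointing down it reaches from about 0.425 to 0.825 m from the base axis. Payload 3.6 kg.
Tool frame: the origin (TCP) lies midway between the tips of the shut fingers; the grasp point (between the pads) lies 19 mm behind it (grasp_offset is the distance from the TCP to the grasp point, in m); z points along the fingers, y is the direction in which the jaws open and shut (so a half turn about z gives the same grasp; the last joint's range is limited). The gripper opens to 85 mm and grips with 20 to 120 N. Pads are 22 mm wide; open, the fingers measure 114 mm over their backs; the gripper's body (76 mm by 85 mm) begins 54 mm behind the grasp point. The pads swing forward as they close: fully open they stand 13 mm farther back than shut.
Start: joints at [1.228, 0.615, -0.013, 1.423, 0.008, 1.103, -0.04], TCP at [0.202, -0.618, 0.231] pointing down, gripper open.
Joint ranges: [-3.12, 3.12], [-0.3, 2.06], [-1.34, 1.32], [0.26, 2.42], [-1.36, 4.5], [0.01, 1.98], [-2.84, 2.84]. Speed limits (rad/s): [2.79, 2.79, 3.14, 3.14, 3.14, 3.14, 3.14].

## Interface

Orientations are given as a rotation vector (axis times angle).
In Python, from cell import * gives the robot as it stands.
- The arm moves only by the shell command python3 -m pendant 'ROWS' [FORCE]. ROWS is JSON, one flat list of numbers, 7 for each row, row after row: the opening, from -1 (shut) to 1 (fully open), so that 0 is half open, then the shift along the tool's x, y, z each as a share of 0.75 m, from -1 to 1, then the turn, a rotation vector about the tool's x, y, z each as a share of pi/2 rad, from -1 to 1. A call has 1 to 5 rows; each row is the pose to reach, as a shift and turn from the pose commanded when the call began, along the tool's axes at that moment; what a row does not reach only later rows make up. A row lasts 1/10 s, in which the tool goes at most 50 mm and 8.59 degrees, less where a joint would pass 70% of its speed; a pose out of reach is approached as far as the arm can. A call with a number of a shift or a turn outside -1 to 1 is refused whole. A call with a gripper value outside its range is refused whole. The fingers move at their own pace and stop on an object; FORCE is the grip in N (left out, the last holds). Time passes only in rows, so rows that repeat a pose let the fingers close. It gives the time, the measured TCP pose, the force and the opening at its end, in the units of the state.
- state(): the state, without advancing time (a new reading comes with each control period).
- read_camera(name): name is "side" or "top" or "wrist"; returns the picture (420x560x3 uint8, red, green, blue); there is no depth.
- camera_model(name): a dict with "fx", "fy", "cx", "cy" (pixels), "k1" (the pictures are not rectified: a ray, as slopes to the right and down, at radius r is drawn at 1 + k1 r^2 times it, then the intrinsics apply), "R" (3x3) and "t" (3): a world point X has camera coordinates R X + t. Camera axes: x right, y down, z forward; pixel columns grow to the right and rows downward; lengths in m; the calibration is good to about 2 mm. A picture is of the moment at which its call begins: read the wrist's pose just before it. camera_model takes no time and is no camera call; for the wrist camera it gives the pose at the moment of the call.
- job_done(): hands the job in, once; it reports no verdict.
The state is a dict: "clock": time; "joint_pos": joint angles; "dq": joint speeds; "joint_torque": joint torques, N m; "tool_pos": TCP position; "tool_rot": TCP orientation; "contact_force": force on the tool from outside, world axes, zero at the start; "ft_torque": the same for the moment, N m; "width": finger opening in m.
Only numpy, scipy, OpenCV 4.12 (cv2) and the standard library are available. Lean on these libraries where they do the work, as an engineer would, in place of code of your own. Each camera call takes 0.05 s, during which the arm holds its last target.

## Task

Turn the small compressor's flywheel slowly clockwise (seen from above) by its black knob until you feel the compression build up, peak and let go, and stop in the short slack just past that peak: do not overrun it, and never let the wheel spring back or spin. Then slide the lock bolt beside the wheel fully home towards it, let go, and leave the box, jar and spanner on the bench alone.

Things in the scene. Friction and masses are not known exactly. Their poses are not given: they have to be found in the camera images.
- pump: fixed compressor on a grey base plate 190 x 190 x 12 mm, round aluminium crankcase (152 mm wide), finned cylinder sticking out along its +x to 170 mm from the axis (76 mm high at most). Origin: on the bench under the flywheel's axis; z up; the lock bolt stands on its +y side
- wheel_hub (a point): point on the flywheel's vertical axis in the plane of its top face (104 mm above the bench), turning with it. The flywheel: dark steel pulley, 170 mm across, 26 mm thick, a nut 30 mm across standing 6 mm above its top at the centre. Its own friction takes about 2.5 N at the knob, and holds it where nothing drives it. It must always turn slower than 3 rad/s
- flywheel (a joint): turn of the flywheel in rad, clockwise from above positive, no stop. Once a turn, beginning 0.6 to 3.7 rad from the start, at an unmarked place, new every time, compression resists: over 0.2 rad the force at the knob climbs to about 13 N, then over 0.3 rad falls to friction alone; 0.28 rad of slack follows, where it stays; beyond, it kicks forward. Let go before the slack, it springs back
- knob_top (a point): centre of the top of the black turning knob: an upright round handle 22 mm in diameter and 45 mm tall, standing 5 mm above the flywheel's top face, 60 mm from its axis; top 154 mm above the bench. It spins freely on its own pin, so a grip on it need not turn with the wheel
- lock_bolt (a joint): travel of the steel lock bolt in m, 0 = fully out, 0.030 = fully home against its stop; it slides along the pump's -y, towards the wheel, with about 4 N of friction, and stays where it is left
- bolt_grip (a point): centre of the top of the bolt's upright grip, 116 mm above the bench; the grip is 16 mm wide across the slide (pump x), 14 mm along it, free from 64 mm height up; it moves with the bolt, from 165 mm (out) to 135 mm (home) off the wheel's axis along the pump's +y
- keeper_box: bystander: clear box with white lid, 138 x 108 x 67 mm, origin under its centre
- jar: bystander: amber glass jar, 64 mm across, 85 mm high, origin under its centre
- spanner: bystander: steel spanner 170 mm long lying flat, origin under its middle

How it is judged:
By the outcome, as a careful person would: the job done as asked, in the order asked, and still so for the second after the job is handed in, with the robot touching nothing.
It also fails if it takes over 72 s, if anything falls off the work surface, if the arm or the gripper's body presses on something with over 40 N, if the wrist force passes 120 N, or if a joint passes its speed limit or range.

## Working session

There is one attempt and no reset: what is moved stays moved. The work goes in short steps, Python scripts to look and compute and a shell command to move; the robot and the scene stay as the last step left them, time stands still between calls to the robot, and variables do not carry over. Pictures are saved under pics/ and viewed, and the job is handed in when it is done.

```bash
ls; mkdir -p pics
python3 - <<'E'
from cell import *
import cv2
s=state();print(s)
for n in("side","top","wrist"):
    m=camera_model(n);print(n,m)
    im=read_camera(n);cv2.imwrite(f"pics/{n}0.png",im[:,:,::-1])
E
```

```text
pics
{'clock': 0.0, 'joint_pos': array([ 1.22849458,  0.61591264, -0.01258594,  1.42494026,  0.00810706,
        1.1033692 , -0.04041925]), 'dq': array([ 3.39310871e-05,  2.02139573e-03,  4.96754952e-04,  4.81065504e-04,
        5.80509116e-04, -5.55857474e-05,  7.08962291e-04]), 'joint_torque': array([ 5.65693936e-04, -4.69213665e+01,  2.59136958e-01, -1.71034151e+01,
        9.94141301e-03,  9.53525829e-03, -1.76951744e-05]), 'tool_pos': array([ 0.20162669, -0.6171232 ,  0.23012879]), 'tool_rot': array([-3.09999830e+00, -4.93642709e-01,  7.31508940e-04]), 'contact_force': array([-0.42817662, -0.81584603,  0.79371091]), 'ft_torque': array([0.02756009, 0.00439778, 0.02824562]), 'width': 0.08556045301128218}
side {'fx': 487.5532700194936, 'fy': 487.5532700194936, 'cx': 275.2150733800284, 'cy': 211.40563650276152, 'k1': -0.06255784141921489, 'R': array([[-0.72656011, -0.68698801,  0.01256487],
       [-0.35479708,  0.35944857, -0.86308502],
       [ 0.58841264, -0.63154113, -0.50490234]]), 't': array([0.3572477 , 0.28320327, 1.04298824])}
top {'fx': 419.97982451715956, 'fy': 419.97982451715956, 'cx': 286.48529673008295, 'cy': 210.0723213361362, 'k1': 0.02157005234789833, 'R': array([[-0.04589837, -0.99894098,  0.00320236],
       [-0.97646366,  0.04418884, -0.21110678],
       [ 0.21074171, -0.01281644, -0.97745776]]), 't': array([0.03088221, 0.52081337, 1.17431389])}
wrist {'fx': 324.6688858686142, 'fy': 324.6688858686142, 'cx': 278.2114735143141, 'cy': 209.12994848273388, 'k1': -0.008699910379273786, 'R': array([[ 0.31044425, -0.95058956, -0.00196441],
       [-0.91573942, -0.29961602,  0.26767809],
       [-0.25504057, -0.08130024, -0.9635064 ]]), 't': array([-0.64802127, -0.03506941,  0.37934092])}
```

View pics/side0.png

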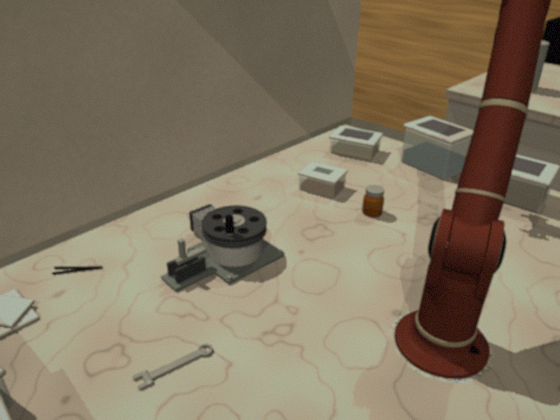

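View pics/top0.png

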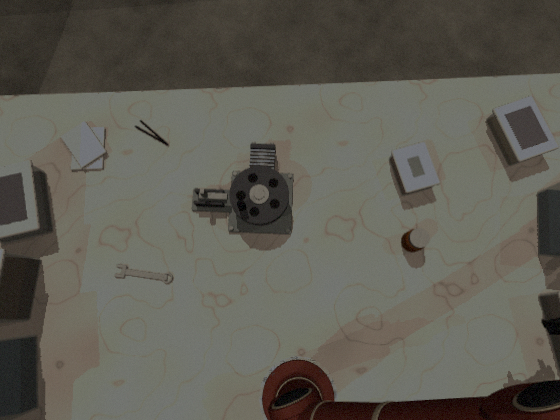

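View pics/wrist0.png

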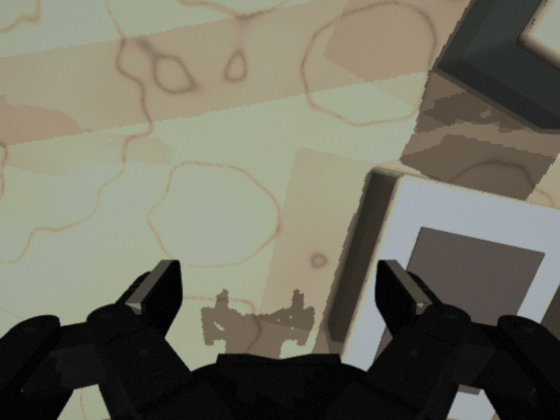

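```bash
cat > h.py <<'E'
import numpy as np, cv2
from cell import *
from scipy.spatial.transform import Rotation as Ro
def ray(m,u,v):
    d=np.array([(u-m['cx'])/m['fx'],(v-m['cy'])/m['fy']]);p=d.copy()
    for _ in range(20): p=d/(1+m['k1']*(p@p))
    R=np.array(m['R']);t=np.array(m['t'])
    return -R.T@t, R.T@np.array([p[0],p[1],1.])
def onz(m,u,v,z):
    o,d=ray(m,u,v); return o+d*(z-o[2])/d[2]
def tri(obs):
    A=np.zeros((3,3));b=np.zeros(3)
    L=[ray(m,u,v) for m,u,v in obs]
    for o,d in L:
        d=d/np.linalg.norm(d);P=np.eye(3)-np.outer(d,d);A+=P;b+=P@o
    X=np.linalg.solve(A,b)
    return X,[float(np.linalg.norm(np.cross(X-o,d/np.linalg.norm(d)))) for o,d in L]
def proj(m,X):
    c=np.array(m['R'])@X+m['t'];p=c[:2]/c[2];p=p*(1+m['k1']*(p@p))
    return np.array([m['cx']+m['fx']*p[0],m['cy']+m['fy']*p[1]])
def crop(im,x0,y0,x1,y1,s,fn):
    c=cv2.resize(im[y0:y1,x0:x1,::-1],None,fx=s,fy=s,interpolation=cv2.INTER_CUBIC)
    for x in range((x0//10+1)*10,x1,10):
        cv2.putText(c,str(x),(int((x-x0)*s),8),0,.3,(0,0,255));cv2.line(c,(int((x-x0)*s),10),(int((x-x0)*s),14),(0,0,255))
    for y in range((y0//10+1)*10,y1,10):
        cv2.putText(c,str(y),(0,int((y-y0)*s)),0,.3,(0,0,255))
    cv2.imwrite(fn,c)
def snap(n,fn):
    m=camera_model(n);im=read_camera(n);cv2.imwrite(fn,im[:,:,::-1]);return m,im
E
python3 - <<'E'
from h import *
a=cv2.imread('pics/top0.png')[:,:,::-1];crop(np.clip(a*1.8,0,255).astype(np.uint8),180,130,310,250,6,'pics/topc.png')
a=cv2.imread('pics/side0.png')[:,:,::-1];crop(np.clip(a*1.4,0,255).astype(np.uint8),155,195,290,295,5.9,'pics/sidec.png')
E
```

```text
(no output)
```

View pics/topc.png

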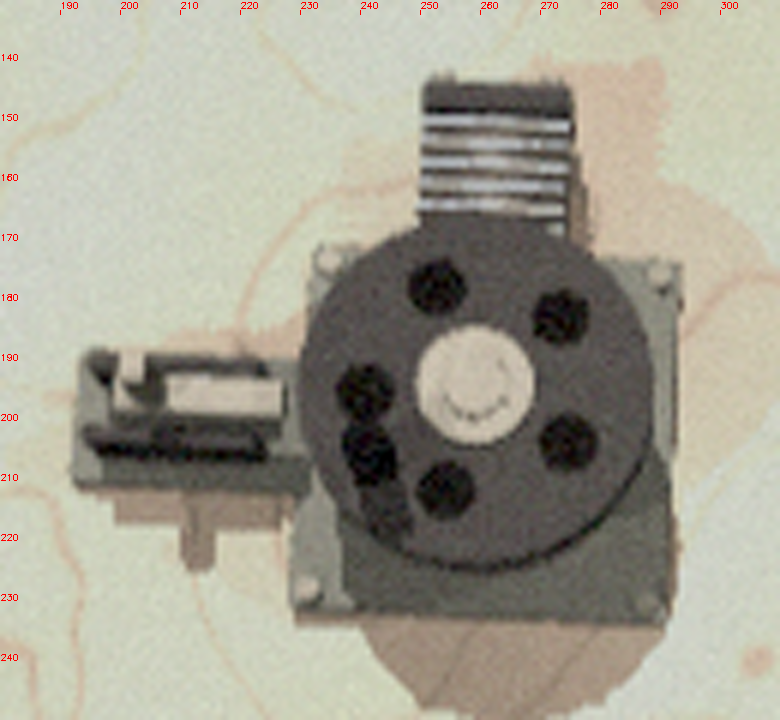

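View pics/sidec.png

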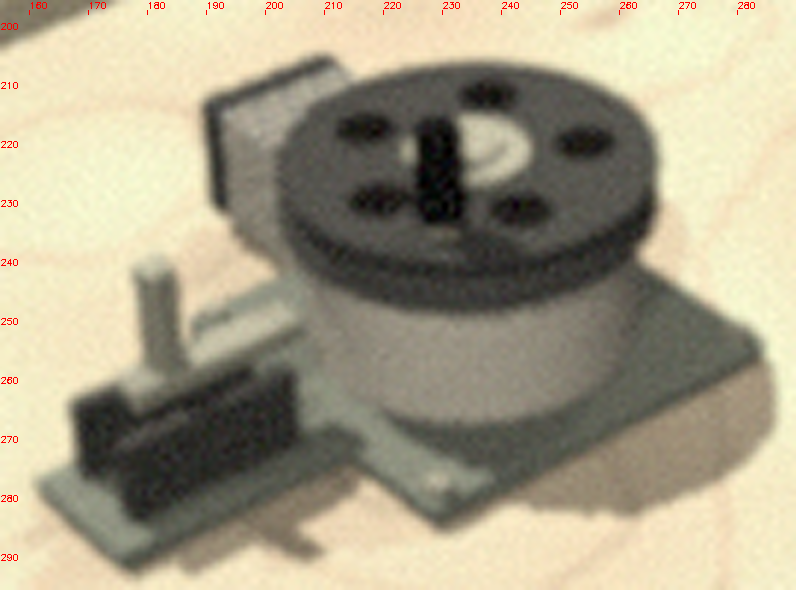

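Run:
```python
from h import *
T=camera_model('top');S=camera_model('side')
print(ray(T,0,0)[0],ray(S,0,0)[0])
for n,a,b in [('knob',(241,205),(227.5,215.5)),('bolt',(201.5,189.5),(180,239.5)),('nut',(258.3,194.5),(234.5,219.5)),]:
    print(n,tri([(T,*a),(S,*b)]))
for z,uv in [(.154,(241,205)),(.116,(201.5,189.5)),(.110,(258.3,194.5)),(.104,(258.5,194))]:
    print(z,onz(T,*uv,z))
# base plate corners
for uv in [(236.0,173),(292.5,173.5),(228.5,233.5),(291,233.5)]: print(onz(T,*uv,.012))
h=onz(T,258.3,194.5,.110)
```

```text
[0.26249585 0.02288589 1.25769056] [-0.25366584  0.80231785  0.76654693]
knob (array([0.52297289, 0.13291278, 0.1557745 ]), [0.004367966341879941, 0.004367966341880076])
bolt (array([0.57913195, 0.2439333 , 0.11319181]), [9.748932643767011e-05, 9.7489326437641e-05])
nut (array([0.55838801, 0.08508139, 0.10974135]), [5.667008374524588e-05, 5.667008374532471e-05])
0.154 [0.51995804 0.13018306 0.154     ]
0.116 [0.57843037 0.24346049 0.116     ]
0.11 [0.55836662 0.0851039  0.11      ]
0.104 [0.56134798 0.08481689 0.104     ]
[0.65522081 0.15704831 0.012     ]
[ 0.64580492 -0.01733814  0.012     ]
[0.46719929 0.18337188 0.012     ]
[ 0.45867122 -0.00367173  0.012     ]
```

```bash
cat >> h.py <<'E'
def go(target,az=None,s=None):
    """print shares for shift to world target and turn to tool-x azimuth az (deg)"""
    s=s or state();R=Ro.from_rotvec(s['tool_rot'])
    d=R.inv().apply(np.array(target)-s['tool_pos'])/.75
    out=np.round(d,4)
    if az is not None:
        a=np.radians(az);x=np.array([np.cos(a),np.sin(a),0]);z=np.array([0,0,-1.]);
        G=Ro.from_matrix(np.stack([x,np.cross(z,x),z],1))
        print('shift',out,'turn',np.round((R.inv()*G).as_rotvec()/(np.pi/2),4))
    else: print('shift',out)
def st():
    s=state();R=Ro.from_rotvec(s['tool_rot']).as_matrix()
    print('t',round(s['clock'],2),'pos',np.round(s['tool_pos'],4),'az',round(float(np.degrees(np.arctan2(R[1,0],R[0,0]))),2),'F',np.round(s['contact_force'],2),'w',round(s['width'],4),'zax',np.round(R[:,2],3))
    return s
E
python3 -m pendant '[0.2,0.385,-0.108,-0.04,0,0,-0.4, 0.2,0.385,-0.108,-0.04,0,0,-0.4, 0.2,0.385,-0.108,-0.04,0,0,-0.4, 0.2,0.385,-0.108,-0.04,0,0,-0.4, 0.2,0.385,-0.108,-0.04,0,0,-0.4]' 30
python3 - <<'E'
from h import *
st();go([.5,-.2,.26],90)
E
```

```text
clock: 0.65
tool_pos: [0.4098, -0.4783, 0.2561]
tool_rot: [-2.795, -1.432, -0.0]
contact_force: [0.9, -0.5, -0.1]
width: 0.0514
t 0.65 pos [ 0.4098 -0.4783  0.2561] az 54.25 F [ 0.86 -0.49 -0.08] w 0.0514 zax [-0.     0.001 -1.   ]
shift [ 0.3715 -0.1191 -0.005 ] turn [-3.000e-04 -3.000e-04 -3.972e-01]
```

```bash
python3 -m pendant '[0.2,0.33,-0.11,-0.005,0,0,-0.397, 0.2,0.33,-0.11,-0.005,0,0,-0.397, 0.2,0.33,-0.11,-0.005,0,0,-0.397, 0.2,0.33,-0.11,-0.005,0,0,-0.397, 0.2,0.33,-0.11,-0.005,0,0,-0.397]'
python3 - <<'E'
from h import *
st();go([.52,.02,.25],90)
E
```

```text
clock: 1.15
tool_pos: [0.4838, -0.2393, 0.2597]
tool_rot: [-2.222, -2.221, -0.0]
contact_force: [1.5, -0.1, -0.3]
width: 0.0513
t 1.15 pos [ 0.4838 -0.2393  0.2597] az 89.98 F [ 1.46 -0.1  -0.29] w 0.0513 zax [-0.  0. -1.]
shift [0.3457 0.0482 0.013 ] turn [-0.0001 -0.0002 -0.0002]
```

```bash
python3 -m pendant '[0.2,0.28,0.048,0.0,0,0,0, 0.2,0.28,0.048,0.0,0,0,0, 0.2,0.28,0.048,0.0,0,0,0, 0.2,0.28,0.048,0.0,0,0,0, 0.2,0.28,0.048,0.0,0,0,0]'
python3 - <<'E'
from h import *
st();m,im=snap('wrist','pics/w1.png');print(ray(m,0,0)[0])
h=np.array([.5584,.0851,.11]);print(proj(m,h),proj(m,[.5195,.131,.154]),proj(m,[.5784,.2435,.116]))
E
```

```text
clock: 1.65
tool_pos: [0.5206, -0.0233, 0.2602]
tool_rot: [-2.211, -2.228, -0.006]
contact_force: [-0.2, 0.3, -0.1]
width: 0.0512
t 1.65 pos [ 0.5206 -0.0233  0.2602] az 90.46 F [-0.24  0.32 -0.07] w 0.0512 zax [ 0.001  0.005 -1.   ]
[0.51966153 0.04448593 0.40392332]
[324.36022719  71.13124032] [278.73507052 -11.84505035] [ 363.60164301 -170.69327747]
```

View pics/w1.png

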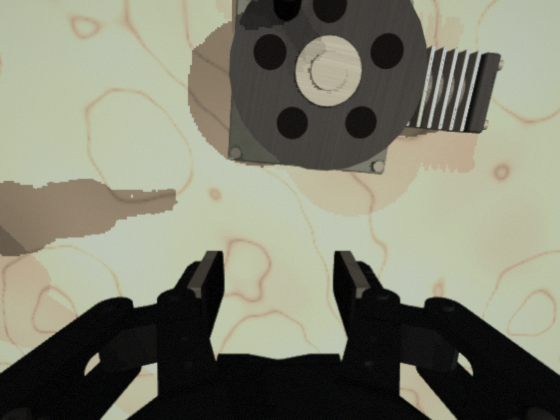

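```bash
python3 -m pendant '[0.2,0.1,0.02,-0.02,0,0,0, 0.2,0.1,0.02,-0.02,0,0,0, 0.2,0.1,0.02,-0.02,0,0,0, 0.2,0.1,0.02,-0.02,0,0,0, 0.2,0.1,0.02,-0.02,0,0,0]'
python3 - <<'E'
from h import *
st();m,im=snap('wrist','pics/w2.png');print(ray(m,0,0)[0])
h=np.array([.5584,.0851,.11]);print(proj(m,h),proj(m,[.5195,.131,.154]),proj(m,[.5784,.2435,.116]))
import pickle;pickle.dump(m,open('w2.pkl','wb'))
crop(np.clip(im*1.3,0,255).astype(np.uint8),160,0,460,225,2.6,'pics/w2c.png')
E
```

```text
clock: 2.2
tool_pos: [0.5354, 0.0409, 0.2742]
tool_rot: [2.229, 2.214, -0.004]
contact_force: [-0.2, -0.2, -0.2]
width: 0.0514
t 2.2 pos [0.5354 0.0409 0.2742] az 89.61 F [-0.17 -0.22 -0.18] w 0.0514 zax [-0.001 -0.002 -1.   ]
[0.53579366 0.10955413 0.41744681]
[303.223689   145.34694976] [257.31182346  89.39940334] [331.79255633 -58.24097598]
```

View pics/w2c.png

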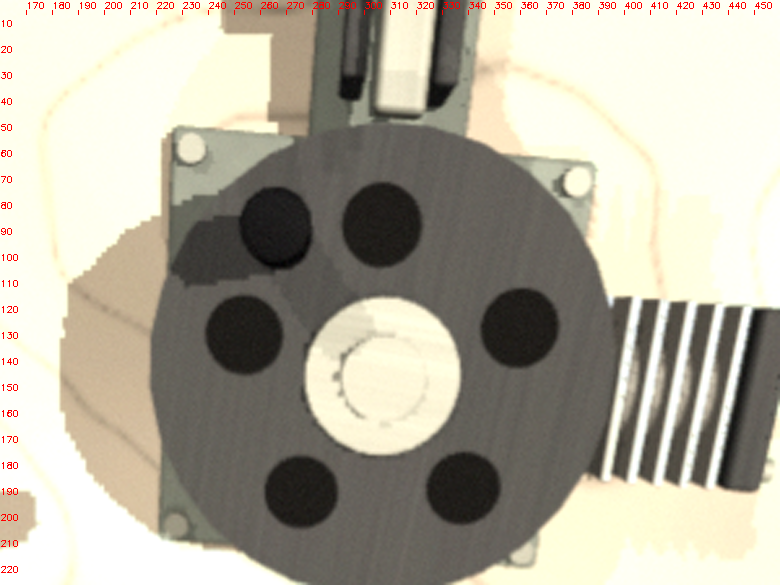

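Run:
```python
from h import *
import pickle;m=pickle.load(open('w2.pkl','rb'))
T=camera_model('top');S=camera_model('side')
f=lambda X,Y:(160+X/2.6,Y/2.6)
print('nut',onz(m,*f(382,376),.110),tri([(m,*f(382,376)),(T,258.3,194.5),(S,234.5,219.5)]))
print('knob',onz(m,*f(274.5,224.5),.154),tri([(m,*f(274.5,224.5)),(T,241,205),(S,227.5,215.5)]))
def ang(a,b,z):
    d=onz(m,*f(*b),z)-onz(m,*f(*a),z);return np.degrees(np.arctan2(d[1],d[0]))
print(ang((615,297),(750,307),.07),ang((590,473),(755,490),.07),ang((175,127),(595,163),.012), ang((373,108),(379,0),.06),ang((160,540),(175,127),.012), ang((536,565),(540,540),.012))
w=[onz(m,*f(X,Y),.104) for X,Y in ((150,372),(612,372),(381,122))];print(w)
```

```text
nut [0.56183777 0.08574849 0.11      ] (array([0.56005941, 0.08497614, 0.10864048]), [0.002004686891896988, 0.001318095763602947, 0.0011088014811170574])
knob [0.5258589  0.13314964 0.154     ] (array([0.52438509, 0.13272043, 0.15472049]), [0.001544460566354548, 0.005124687184309847, 0.0037374713681312256])
-4.319751686987816 -6.252968214910521 -4.885961674365561 87.25853633462893 84.94112899850695 85.01776813740217
[array([0.47762508, 0.0873247 , 0.104     ]), array([0.64631068, 0.08620252, 0.104     ]), array([0.56063285, 0.17007991, 0.104     ])]
```

Run:
```python
from h import *
st();go([.5245,.1325,.185],90)
```

```text
t 2.25 pos [0.5354 0.041  0.2743] az 89.6 F [-0.51 -0.34 -0.46] w 0.0513 zax [-0.001 -0.002 -1.   ]
shift [ 0.1221 -0.0152  0.1188] turn [-0.0008  0.001  -0.0044]
```

```bash
python3 -m pendant '[0.2,0.122,-0.015,0.119,0,0,-0.004, 0.2,0.122,-0.015,0.119,0,0,-0.004, 0.2,0.122,-0.015,0.119,0,0,-0.004, 0.2,0.122,-0.015,0.119,0,0,-0.004, 0.2,0.122,-0.015,0.119,0,0,-0.004]'
python3 - <<'E'
from h import *
s=st();m,im=snap('wrist','pics/w3.png')
print('tcp px',proj(m,s['tool_pos']),'knob',proj(m,[.5245,.1325,.154]))
import pickle;pickle.dump(m,open('w3.pkl','wb'))
E
```

```text
clock: 2.75
tool_pos: [0.525, 0.1336, 0.1854]
tool_rot: [2.219, 2.223, -0.002]
contact_force: [0.7, -0.8, 0.0]
width: 0.0511
t 2.75 pos [0.525  0.1336 0.1854] az 90.1 F [ 0.74 -0.79  0.03] w 0.0511 zax [-0.001 -0.001 -1.   ]
tcp px [278.85231524 266.37441814] knob [278.00945086 244.16384717]
```

View pics/w3.png

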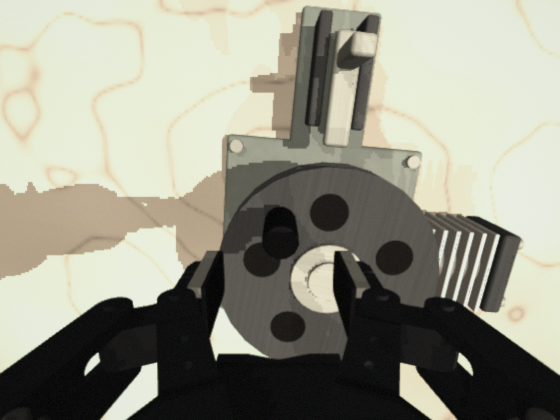

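Run:
```python
from h import *
im=cv2.imread('pics/w3.png')[:,:,::-1]
crop(np.clip(im.astype(float)*1.8,0,255).astype(np.uint8),220,0,400,300,2,'pics/w3c.png')
crop(np.clip(im.astype(float)*3,0,255).astype(np.uint8),230,180,330,300,5,'pics/w3d.png')
```

```text
(no output)
```

View pics/w3d.png

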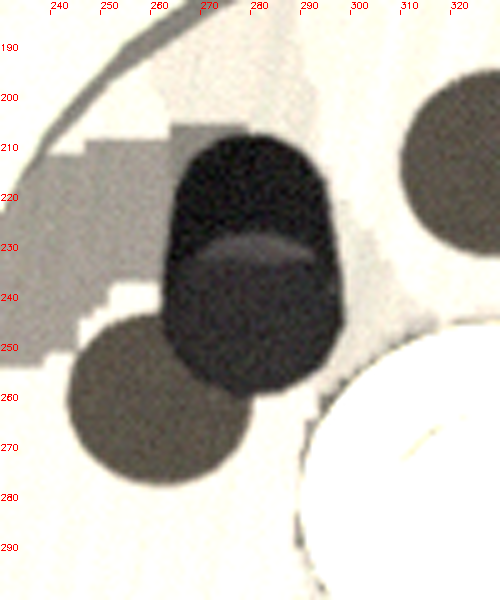

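View pics/w3c.png

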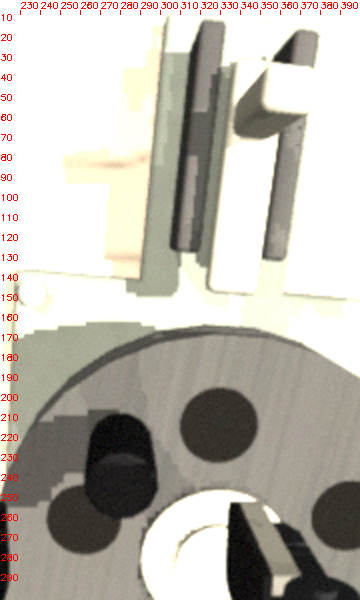

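Run:
```python
from h import *
import pickle;m=pickle.load(open('w3.pkl','rb'));m2=pickle.load(open('w2.pkl','rb'))
T=camera_model('top');S=camera_model('side')
print('knob',onz(m,280.5,243,.154),'bolt',onz(m,364,44,.116),tri([(m,364,44),(T,201.5,189.5),(S,180,239.5)]))
print('2 wrist knob',tri([(m,280.5,243),(m2,160+274.5/2.6,224.5/2.6)]))
st();go([.526,.1333,.118],90)
```

```text
knob [0.52593194 0.13321978 0.154     ] bolt [0.57560423 0.24525456 0.116     ] (array([0.57747526, 0.24474838, 0.11435977]), [0.0016900707626256357, 0.001700405289744555, 0.00015637371888573733])
2 wrist knob (array([0.52589347, 0.13316473, 0.15387109]), [3.958086547096871e-05, 3.9580865471019894e-05])
t 2.8 pos [0.5256 0.133  0.1861] az 90.01 F [ 1.23 -0.07  0.02] w 0.0513 zax [ 0.001 -0.001 -1.   ]
shift [0.0005 0.0004 0.0908] turn [0.0008 0.0008 0.0001]
```

```bash
python3 -m pendant '[0.2,0.0005,0.0005,0.04,0,0,0, 0.2,0.0005,0.0005,0.07,0,0,0, 0.2,0.0005,0.0005,0.09,0,0,0, 0.2,0.0005,0.0005,0.09,0,0,0]'
python3 - <<'E'
from h import *
s=st();m,im=snap('wrist','pics/w4.png')
E
```

```text
clock: 3.2
tool_pos: [0.525, 0.1327, 0.1173]
tool_rot: [2.222, 2.221, -0.005]
contact_force: [-0.3, 0.2, 0.0]
width: 0.0511
t 3.2 pos [0.525  0.1327 0.1173] az 89.97 F [-0.3   0.23  0.02] w 0.0511 zax [-0.002 -0.002 -1.   ]
```

View pics/w4.png

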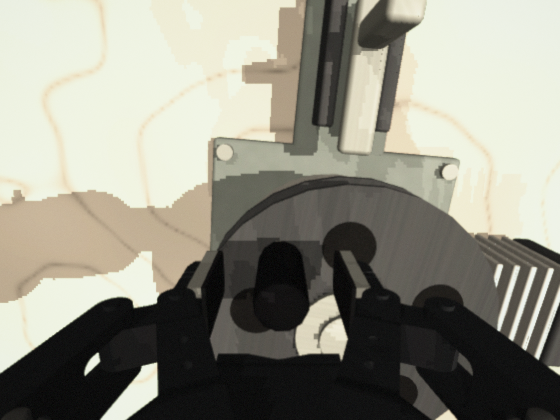

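```bash
python3 -m pendant '[-1,0,0,0,0,0,0, -1,0,0,0,0,0,0, -1,0,0,0,0,0,0, -1,0,0,0,0,0,0, -1,0,0,0,0,0,0]' 25
python3 - <<'E'
from h import *
s=st()
E
```

```text
clock: 3.75
tool_pos: [0.5261, 0.1354, 0.1195]
tool_rot: [2.217, 2.223, 0.003]
contact_force: [0.8, -0.9, 6.5]
width: 0.0215
t 3.75 pos [0.5261 0.1354 0.1195] az 90.16 F [ 0.78 -0.93  6.47] w 0.0215 zax [ 0.003 -0.    -1.   ]
```

```bash
python3 -m pendant '[-1,0,0,0,0,0,0, -1,0,0,0,0,0,0]' 25
python3 - <<'E'
from h import *
s=st()
print(s['joint_torque'],s['joint_pos'])
m,im=snap('wrist','pics/w5.png')
E
```

```text
clock: 3.95
tool_pos: [0.5261, 0.1354, 0.1195]
tool_rot: [2.217, 2.223, 0.003]
contact_force: [0.3, -0.7, 6.3]
width: 0.0212
t 3.95 pos [0.5261 0.1354 0.1195] az 90.16 F [ 0.31 -0.68  6.3 ] w 0.0212 zax [ 0.003 -0.    -1.   ]
[-7.29078054e-01 -3.75428224e+01 -3.86257812e+00 -1.09925258e+01
 -1.89339495e-01 -3.29422290e-01  1.44220565e-03] [-0.0432198   0.61642065 -0.38399744  1.8566924   0.3330529   0.72891711
 -0.61078612]
```

View pics/w5.png

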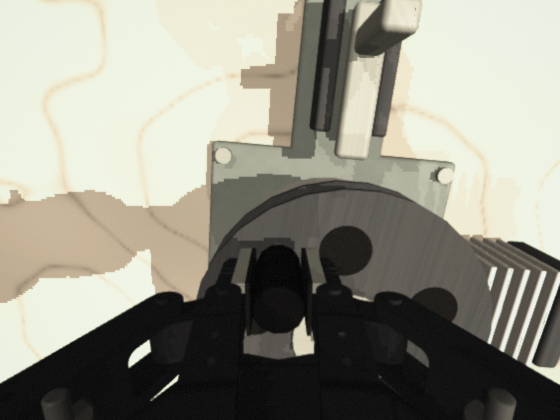

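```bash
cat > arc.py <<'E'
import numpy as np,sys
r=.060
def rows(phi0,step,n=5,th0=np.radians(127.1)):
    a0=th0-phi0
    for k in range(1,n+1):
        a=a0-k*step
        dx=r*(np.cos(a)-np.cos(a0));dy=r*(np.sin(a)-np.sin(a0))
        print('[%.2f] %.4f,%.4f'%(phi0+k*step,dy/.75,dx/.75))
def an(c=(.5618,.0857)):
    from h import st
    s=st();d=s['tool_pos'][:2]-c;th=np.arctan2(d[1],d[0]);t=np.array([np.sin(th),-np.cos(th)]);rr=-np.array([-np.cos(th),-np.sin(th)])
    F=s['contact_force'][:2];print('phi %.3f r %.4f  Ftan %.2f Frad %.2f'%((np.radians(127.1)-th)%(2*np.pi),np.linalg.norm(d),F@t,F@rr))
E
python3 -c "
from arc import *
for p in (0,.25,.5): rows(p,.05)
"
```

```text
[0.05] 0.0023,0.0032
[0.10] 0.0045,0.0066
[0.15] 0.0065,0.0101
[0.20] 0.0083,0.0136
[0.25] 0.0100,0.0173
[0.30] 0.0015,0.0037
[0.35] 0.0027,0.0075
[0.40] 0.0038,0.0114
[0.45] 0.0047,0.0153
[0.50] 0.0054,0.0192
[0.55] 0.0005,0.0040
[0.60] 0.0008,0.0080
[0.65] 0.0009,0.0120
[0.70] 0.0008,0.0160
[0.75] 0.0004,0.0199
```

```bash
python3 -m pendant '[-1,0.0023,0.0032,-0.002,0,0,0, -1,0.0045,0.0066,-0.002,0,0,0, -1,0.0065,0.0101,-0.002,0,0,0, -1,0.0083,0.0136,-0.002,0,0,0, -1,0.01,0.0173,-0.002,0,0,0]'
python3 -c "
from arc import *
an()"
```

```text
clock: 4.5
tool_pos: [0.5383, 0.1426, 0.1196]
tool_rot: [2.218, 2.224, -0.001]
contact_force: [-2.3, -4.0, 4.2]
width: 0.0216
t 4.5 pos [0.5383 0.1426 0.1196] az 90.16 F [-2.3  -4.01  4.2 ] w 0.0216 zax [-0.    -0.001 -1.   ]
phi 0.256 r 0.0615  Ftan -3.66 Frad -2.82
```

```bash
python3 -m pendant '[-1,0.0012,0.0037,0,0,0,0, -1,0.0024,0.0075,0,0,0,0, -1,0.0035,0.0114,0,0,0,0, -1,0.0044,0.0153,0,0,0,0, -1,0.005,0.0192,0,0,0,0]'
python3 -c "
from arc import *
an()"
```

```text
clock: 5.0
tool_pos: [0.5524, 0.1468, 0.1196]
tool_rot: [2.218, 2.225, -0.001]
contact_force: [-1.7, -4.6, 3.4]
width: 0.0215
t 5.0 pos [0.5524 0.1468 0.1196] az 90.18 F [-1.68 -4.61  3.36] w 0.0215 zax [-0. -0. -1.]
phi 0.495 r 0.0618  Ftan -2.36 Frad -4.30
```

```bash
python3 -m pendant '[-1,0.0,0.0040,0,0,0,0, -1,0.0,0.0080,0,0,0,0, -1,-0.0002,0.0120,0,0,0,0, -1,-0.0006,0.0160,0,0,0,0, -1,-0.001,0.0199,0,0,0,0]'
python3 -c "
from arc import *
an()
for p in (.75,1.,1.25,1.5): rows(p,.05)"
```

```text
clock: 5.5
tool_pos: [0.5673, 0.1473, 0.1196]
tool_rot: [-2.216, -2.225, -0.001]
contact_force: [-2.6, -0.9, 4.3]
width: 0.0214
t 5.5 pos [0.5673 0.1473 0.1196] az 90.23 F [-2.59 -0.91  4.25] w 0.0214 zax [-0.     0.001 -1.   ]
phi 0.736 r 0.0619  Ftan -2.50 Frad -1.13
[0.80] -0.0005,0.0040
[0.85] -0.0012,0.0079
[0.90] -0.0021,0.0118
[0.95] -0.0032,0.0156
[1.00] -0.0045,0.0194
[1.05] -0.0015,0.0037
[1.10] -0.0031,0.0074
[1.15] -0.0050,0.0109
[1.20] -0.0070,0.0144
[1.25] -0.0092,0.0177
[1.30] -0.0023,0.0032
[1.35] -0.0049,0.0064
[1.40] -0.0075,0.0093
[1.45] -0.0103,0.0122
[1.50] -0.0133,0.0149
[1.55] -0.0031,0.0026
[1.60] -0.0063,0.0050
[1.65] -0.0096,0.0072
[1.70] -0.0130,0.0093
[1.75] -0.0165,0.0112
```

```bash
python3 -m pendant '[-1,-0.0005,0.0040,0,0,0,0, -1,-0.0012,0.0079,0,0,0,0, -1,-0.0021,0.0118,0,0,0,0, -1,-0.0032,0.0156,0,0,0,0, -1,-0.0045,0.0194,0,0,0,0]'
python3 -c "
from arc import *
an((.5618,.0872))"
```

```text
clock: 6.0
tool_pos: [0.5821, 0.1441, 0.1196]
tool_rot: [-2.216, -2.225, -0.003]
contact_force: [-2.1, 1.5, 2.5]
width: 0.0215
t 6.0 pos [0.5821 0.1441 0.1196] az 90.24 F [-2.12  1.47  2.48] w 0.0215 zax [ 0.001  0.002 -1.   ]
phi 0.990 r 0.0604  Ftan -2.49 Frad 0.67
```

```bash
python3 -m pendant '[-1,-0.0015,0.0037,0,0,0,0, -1,-0.0031,0.0074,0,0,0,0, -1,-0.0050,0.0109,0,0,0,0, -1,-0.0070,0.0144,0,0,0,0, -1,-0.0092,0.0177,0,0,0,0]'
python3 -c "
from arc import *
an((.5618,.0872))"
```

```text
clock: 6.5
tool_pos: [0.5958, 0.1371, 0.1197]
tool_rot: [-2.217, -2.225, -0.004]
contact_force: [0.1, 5.0, 0.2]
width: 0.0212
t 6.5 pos [0.5958 0.1371 0.1197] az 90.22 F [0.14 4.99 0.18] w 0.0212 zax [ 0.001  0.002 -1.   ]
phi 1.246 r 0.0604  Ftan -2.70 Frad 4.20
```

```bash
python3 -m pendant '[-1,-0.0021,0.0034,0,0,0,0, -1,-0.0044,0.0068,0,0,0,0, -1,-0.0069,0.0098,0,0,0,0, -1,-0.0096,0.0127,0,0,0,0, -1,-0.0126,0.0155,0,0,0,0]'
python3 -c "
from arc import *
an((.5618,.0872))"
```

```text
clock: 7.0
tool_pos: [0.6075, 0.1268, 0.1197]
tool_rot: [2.217, 2.225, 0.002]
contact_force: [1.7, 4.9, 0.1]
width: 0.021
t 7.0 pos [0.6075 0.1268 0.1197] az 90.19 F [1.72 4.93 0.11] w 0.021 zax [ 0.001  0.001 -1.   ]
phi 1.504 r 0.0604  Ftan -2.60 Frad 4.53
```

```bash
python3 -m pendant '[-1,-0.0029,0.0029,0,0,0,0, -1,-0.0060,0.0055,0,0,0,0, -1,-0.0092,0.0078,0,0,0,0, -1,-0.0125,0.0100,0,0,0,0, -1,-0.0160,0.0119,0,0,0,0]'
python3 -c "
from arc import *
an((.5618,.0872))
for p in (1.75,2,2.25,2.5,2.75,3): rows(p,.05)"
```

```text
clock: 7.5
tool_pos: [0.6159, 0.1142, 0.1197]
tool_rot: [2.218, 2.225, -0.0]
contact_force: [0.9, 2.8, 1.0]
width: 0.021
t 7.5 pos [0.6159 0.1142 0.1197] az 90.17 F [0.94 2.77 1.02] w 0.021 zax [ 0. -0. -1.]
phi 1.756 r 0.0605  Ftan -2.06 Frad 2.07
[1.80] -0.0036,0.0017
[1.85] -0.0073,0.0032
[1.90] -0.0111,0.0046
[1.95] -0.0149,0.0058
[2.00] -0.0188,0.0067
[2.05] -0.0039,0.0008
[2.10] -0.0079,0.0013
[2.15] -0.0119,0.0017
[2.20] -0.0159,0.0019
[2.25] -0.0199,0.0019
[2.30] -0.0040,-0.0002
[2.35] -0.0080,-0.0007
[2.40] -0.0119,-0.0013
[2.45] -0.0158,-0.0021
[2.50] -0.0197,-0.0031
[2.55] -0.0038,-0.0012
[2.60] -0.0076,-0.0026
[2.65] -0.0112,-0.0042
[2.70] -0.0148,-0.0059
[2.75] -0.0183,-0.0079
[2.80] -0.0034,-0.0021
[2.85] -0.0067,-0.0044
[2.90] -0.0098,-0.0068
[2.95] -0.0129,-0.0094
[3.00] -0.0158,-0.0122
[3.05] -0.0028,-0.0029
[3.10] -0.0054,-0.0059
[3.15] -0.0079,-0.0091
[3.20] -0.0102,-0.0123
[3.25] -0.0123,-0.0157
```

```bash
python3 -m pendant '[-1,-0.0036,0.0018,0,0,0,0, -1,-0.0073,0.0034,0,0,0,0, -1,-0.0111,0.0048,0,0,0,0, -1,-0.0149,0.0060,0,0,0,0, -1,-0.0188,0.0070,0,0,0,0]'
python3 -c "
from arc import *
an((.5618,.0872))"
```

```text
clock: 8.0
tool_pos: [0.6209, 0.1002, 0.1197]
tool_rot: [-2.218, -2.225, 0.001]
contact_force: [-0.7, 2.1, 3.4]
width: 0.0211
t 8.0 pos [0.6209 0.1002 0.1197] az 90.18 F [-0.71  2.06  3.45] w 0.0211 zax [-0. -0. -1.]
phi 2.003 r 0.0605  Ftan -2.17 Frad -0.26
```

```bash
python3 -m pendant '[-1,-0.0039,0.0008,0,0,0,0, -1,-0.0079,0.0013,0,0,0,0, -1,-0.0119,0.0017,0,0,0,0, -1,-0.0159,0.0019,0,0,0,0, -1,-0.0199,0.0019,0,0,0,0]'
python3 -c "
from arc import *
an((.5618,.0872))"
```

```text
clock: 8.5
tool_pos: [0.6223, 0.0855, 0.1196]
tool_rot: [-2.218, -2.225, 0.001]
contact_force: [-1.0, 2.6, 3.4]
width: 0.0215
t 8.5 pos [0.6223 0.0855 0.1196] az 90.19 F [-0.99  2.59  3.42] w 0.0215 zax [-0.001  0.    -1.   ]
phi 2.247 r 0.0605  Ftan -2.56 Frad -1.06
```

```bash
python3 -m pendant '[-1,-0.0040,-0.0002,0,0,0,0, -1,-0.0080,-0.0007,0,0,0,0, -1,-0.0119,-0.0013,0,0,0,0, -1,-0.0158,-0.0021,0,0,0,0, -1,-0.0197,-0.0031,0,0,0,0]'
python3 -c "
from arc import *
an((.5618,.0872))"
```

```text
clock: 9.0
tool_pos: [0.6212, 0.0763, 0.1197]
tool_rot: [-2.212, -2.226, -0.014]
contact_force: [2.4, 11.6, -2.1]
width: 0.0213
t 9.0 pos [0.6212 0.0763 0.1197] az 90.37 F [ 2.39 11.56 -2.14] w 0.0213 zax [ 0.004  0.009 -1.   ]
phi 2.400 r 0.0604  Ftan -11.81 Frad 0.26
```

```bash
python3 -c "
from arc import *
for p in (2.5,2.6,2.7,2.8): rows(p,.02)"
python3 -m pendant '[-1,-0.0015,-0.0005,0,0,0,0, -1,-0.0031,-0.0010,0,0,0,0, -1,-0.0046,-0.0015,0,0,0,0, -1,-0.0061,-0.0020,0,0,0,0, -1,-0.0076,-0.0026,0,0,0,0]'
python3 -c "
from arc import *
an((.5618,.0872))"
```

```text
[2.52] -0.0015,-0.0005
[2.54] -0.0031,-0.0010
[2.56] -0.0046,-0.0015
[2.58] -0.0061,-0.0020
[2.60] -0.0076,-0.0026
[2.62] -0.0015,-0.0006
[2.64] -0.0029,-0.0013
[2.66] -0.0044,-0.0019
[2.68] -0.0058,-0.0026
[2.70] -0.0073,-0.0033
[2.72] -0.0014,-0.0008
[2.74] -0.0028,-0.0015
[2.76] -0.0042,-0.0023
[2.78] -0.0055,-0.0032
[2.80] -0.0069,-0.0041
[2.82] -0.0013,-0.0009
[2.84] -0.0026,-0.0018
[2.86] -0.0039,-0.0028
[2.88] -0.0052,-0.0037
[2.90] -0.0065,-0.0047
clock: 9.5
tool_pos: [0.6203, 0.0725, 0.1197]
tool_rot: [-2.21, -2.228, -0.019]
contact_force: [4.4, 11.2, -3.2]
width: 0.0213
t 9.5 pos [0.6203 0.0725 0.1197] az 90.45 F [ 4.39 11.16 -3.24] w 0.0213 zax [ 0.006  0.011 -1.   ]
phi 2.464 r 0.0603  Ftan -11.89 Frad 1.55
```

```bash
python3 -m pendant '[-1,-0.0015,-0.0006,0,0,0,0, -1,-0.0029,-0.0012,0,0,0,0, -1,-0.0044,-0.0018,0,0,0,0, -1,-0.0058,-0.0024,0,0,0,0, -1,-0.0073,-0.0030,0,0,0,0]'
python3 -c "
from arc import *
an((.5618,.0872))"
```

```text
clock: 10.0
tool_pos: [0.6186, 0.0669, 0.1197]
tool_rot: [-2.211, -2.228, -0.02]
contact_force: [5.7, 12.2, -3.6]
width: 0.0212
t 10.0 pos [0.6186 0.0669 0.1197] az 90.45 F [ 5.7  12.19 -3.56] w 0.0212 zax [ 0.007  0.011 -1.   ]
phi 2.562 r 0.0604  Ftan -13.40 Frad 1.26
```

Run:
```python
from h import *
m,im=snap('wrist','pics/w6.png')
a=cv2.imread('pics/w5.png')[:,:,::-1]
f=lambda i:np.clip(i[190:370,180:380].astype(float)*2.2,0,255).astype(np.uint8)
c=np.hstack([f(a),f(im)]);cv2.imwrite('pics/cmp.png',cv2.resize(c,None,fx=2,fy=2,interpolation=cv2.INTER_CUBIC)[:,:,::-1])
crop(np.clip(im.astype(float)*1.3,0,255).astype(np.uint8),150,0,560,400,1.4,'pics/w6c.png')
```

```text
(no output)
```

View pics/cmp.png

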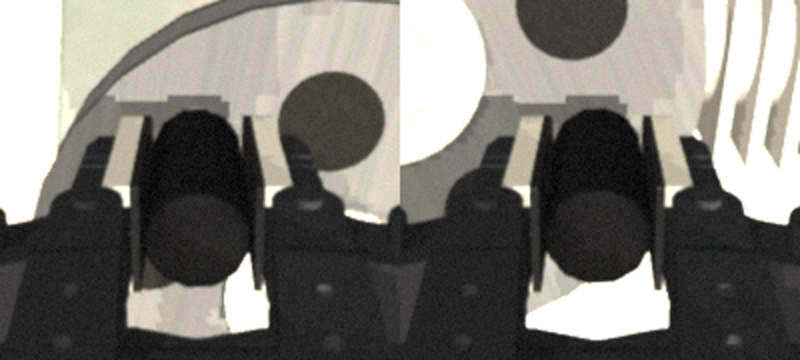

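View pics/w6c.png

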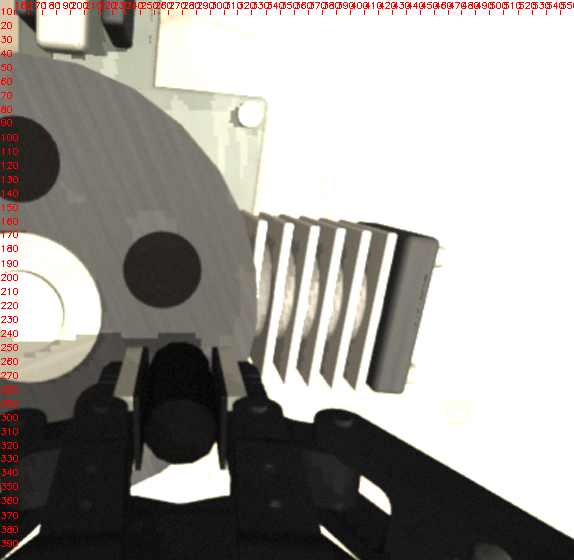

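```bash
python3 -m pendant '[-1,-0.0014,-0.0007,0,0,0,0, -1,-0.0028,-0.0014,0,0,0,0, -1,-0.0042,-0.0021,0,0,0,0, -1,-0.0055,-0.0029,0,0,0,0, -1,-0.0069,-0.0038,0,0,0,0]' 40
python3 -c "
from arc import *
an((.5618,.0872))"
```

```text
clock: 10.55
tool_pos: [0.6151, 0.059, 0.1197]
tool_rot: [-2.214, -2.228, -0.013]
contact_force: [3.3, 8.7, -0.3]
width: 0.0211
t 10.55 pos [0.6151 0.059  0.1197] az 90.36 F [ 3.28  8.66 -0.34] w 0.0211 zax [ 0.005  0.007 -1.   ]
phi 2.705 r 0.0603  Ftan -9.19 Frad -1.14
```

```bash
python3 -m pendant '[-1,-0.0011,-0.0006,0,0,0,0, -1,-0.0022,-0.0012,0,0,0,0, -1,-0.0032,-0.0019,0,0,0,0, -1,-0.0042,-0.0026,0,0,0,0, -1,-0.0052,-0.0034,0,0,0,0]'
python3 -c "
from arc import *
an((.5618,.0872))
for p in (2.88,2.93,2.98): rows(p,.01)"
```

```text
clock: 11.05
tool_pos: [0.6102, 0.0512, 0.1197]
tool_rot: [-2.216, -2.225, 0.0]
contact_force: [-2.6, 3.0, 5.4]
width: 0.0205
t 11.05 pos [0.6102 0.0512 0.1197] az 90.22 F [-2.56  2.95  5.4 ] w 0.0205 zax [-0.001  0.001 -1.   ]
phi 2.858 r 0.0603  Ftan -0.84 Frad -3.82
[2.89] -0.0006,-0.0005
[2.90] -0.0013,-0.0010
[2.91] -0.0019,-0.0015
[2.92] -0.0025,-0.0020
[2.93] -0.0031,-0.0025
[2.94] -0.0006,-0.0005
[2.95] -0.0012,-0.0011
[2.96] -0.0018,-0.0016
[2.97] -0.0024,-0.0021
[2.98] -0.0030,-0.0027
[2.99] -0.0006,-0.0006
[3.00] -0.0011,-0.0011
[3.01] -0.0017,-0.0017
[3.02] -0.0023,-0.0023
[3.03] -0.0028,-0.0028
```

```bash
python3 -m pendant '[-1,-0.0008,-0.0008,0,0,0,0, -1,-0.0015,-0.0014,0,0,0,0, -1,-0.0022,-0.0020,0,0,0,0, -1,-0.0029,-0.0026,0,0,0,0, -1,-0.0036,-0.0032,0,0,0,0]'
python3 -c "
from arc import *
an((.5618,.0872))"
```

```text
clock: 11.55
tool_pos: [0.6079, 0.0482, 0.1197]
tool_rot: [-2.217, -2.225, 0.0]
contact_force: [-2.2, 4.7, 5.3]
width: 0.0209
t 11.55 pos [0.6079 0.0482 0.1197] az 90.2 F [-2.17  4.74  5.34] w 0.0209 zax [-0.001  0.    -1.   ]
phi 2.920 r 0.0603  Ftan -2.22 Frad -4.72
```

```bash
python3 -m pendant '[-1,-0.0005,-0.0010,0,0,0,0, -1,-0.0012,-0.0015,0,0,0,0, -1,-0.0018,-0.0021,0,0,0,0, -1,-0.0024,-0.0026,0,0,0,0, -1,-0.0030,-0.0032,0,0,0,0]'
python3 -c "
from arc import *
an((.5618,.0872))"
```

```text
clock: 12.05
tool_pos: [0.6057, 0.046, 0.1197]
tool_rot: [-2.217, -2.225, -0.0]
contact_force: [-2.1, 3.2, 4.8]
width: 0.0208
t 12.05 pos [0.6057 0.046  0.1197] az 90.2 F [-2.11  3.16  4.84] w 0.0208 zax [-0.  0. -1.]
phi 2.972 r 0.0602  Ftan -0.86 Frad -3.70
```

```bash
python3 -m pendant '[-1,0,0,0,0,0,0, -0.4,0,0,0,0,0,0, -0.3,0,0,0,0,0,0, 0,0,0,0,0,0,0, 0.1,0,0,0,0,0,0]'
python3 - <<'E'
from arc import *
an((.5618,.0872))
from h import *
m,im=snap('wrist','pics/w7.png')
E
```

```text
clock: 12.55
tool_pos: [0.6059, 0.0443, 0.1191]
tool_rot: [2.219, 2.223, -0.002]
contact_force: [-0.2, -1.2, -0.2]
width: 0.0473
t 12.55 pos [0.6059 0.0443 0.1191] az 90.12 F [-0.21 -1.2  -0.17] w 0.0473 zax [-0.001 -0.001 -1.   ]
phi 2.990 r 0.0615  Ftan 1.00 Frad 0.68
```

View pics/w7.png

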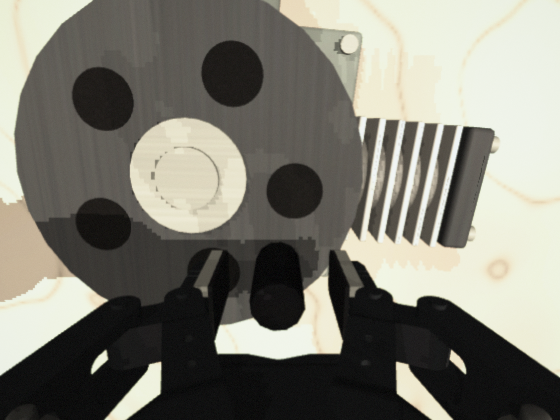

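```bash
python3 -m pendant '[0.2,0,0,-0.03,0,0,0, 0.2,0,0,-0.07,0,0,0, 0.2,0,0,-0.12,0,0,0, 0.2,0,0,-0.12,0,0,0, 0.2,0,0,-0.12,0,0,0]'
python3 - <<'E'
from h import *
s=st()
m,im=snap('wrist','pics/w8.png')
print(proj(m,[.5618,.0857,.11]),proj(m,[.5618+.06*np.cos(-.754),.0857+.06*np.sin(-.754),.154]),proj(m,s['tool_pos']))
import pickle;pickle.dump(m,open('w8.pkl','wb'))
crop(np.clip(im.astype(float)*1.8,0,255).astype(np.uint8),50,130,350,350,2.6,'pics/w8c.png')
E
```

```text
clock: 13.1
tool_pos: [0.6063, 0.0455, 0.2105]
tool_rot: [2.217, 2.224, 0.002]
contact_force: [0.3, -0.2, -0.4]
width: 0.0509
t 13.1 pos [0.6063 0.0455 0.2105] az 90.17 F [ 0.32 -0.17 -0.41] w 0.0509 zax [ 0.002 -0.    -1.   ]
[218.92691057 157.98591726] [277.31569841 229.5244264 ] [278.81258036 266.36749678]
```

View pics/w8c.png

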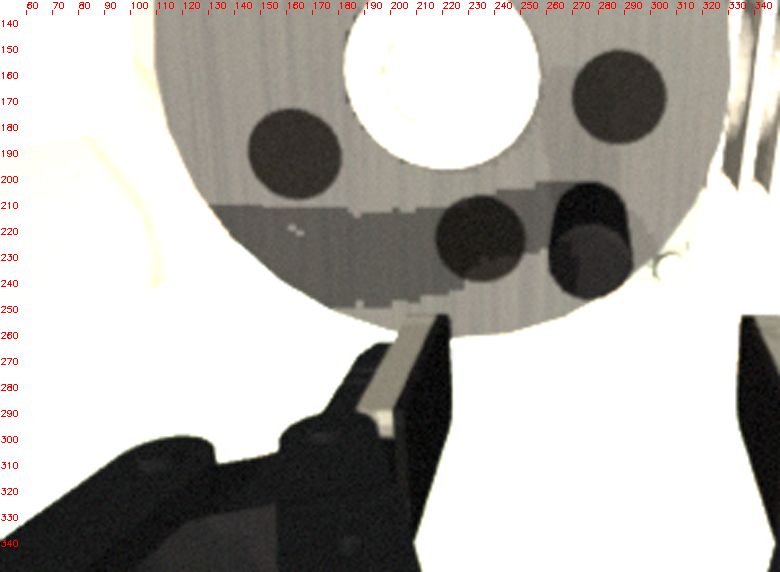

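Run:
```python
from h import *
st();go([.576,.2,.2105],85)
```

```text
t 13.15 pos [0.6055 0.0452 0.2092] az 90.17 F [0.06 0.92 0.63] w 0.0508 zax [-0.001 -0.001 -1.   ]
shift [ 0.2066 -0.0387 -0.0019] turn [-0.0005  0.0005  0.0575]
```

```bash
python3 -m pendant '[0.2,0.2065,-0.0385,-0.01,0,0,0.0575, 0.2,0.2065,-0.0385,-0.01,0,0,0.0575, 0.2,0.2065,-0.0385,-0.01,0,0,0.0575, 0.2,0.2065,-0.0385,-0.01,0,0,0.0575, 0.2,0.2065,-0.0385,-0.01,0,0,0.0575]'
python3 - <<'E'
from h import *
s=st()
m,im=snap('wrist','pics/w9.png')
print(proj(m,[.576,.247,.116]),proj(m,s['tool_pos']))
import pickle;pickle.dump(m,open('w9.pkl','wb'))
crop(np.clip(im.astype(float)*1.2,0,255).astype(np.uint8),180,80,380,280,3,'pics/w9c.png')
E
```

```text
clock: 13.65
tool_pos: [0.5748, 0.2031, 0.2157]
tool_rot: [-2.308, -2.128, 0.003]
contact_force: [0.3, -0.6, 0.7]
width: 0.0505
t 13.65 pos [0.5748 0.2031 0.2157] az 85.34 F [ 0.32 -0.55  0.73] w 0.0505 zax [-0.003  0.    -1.   ]
[275.97615126 153.30441863] [278.94779823 266.36584655]
```

View pics/w9c.png

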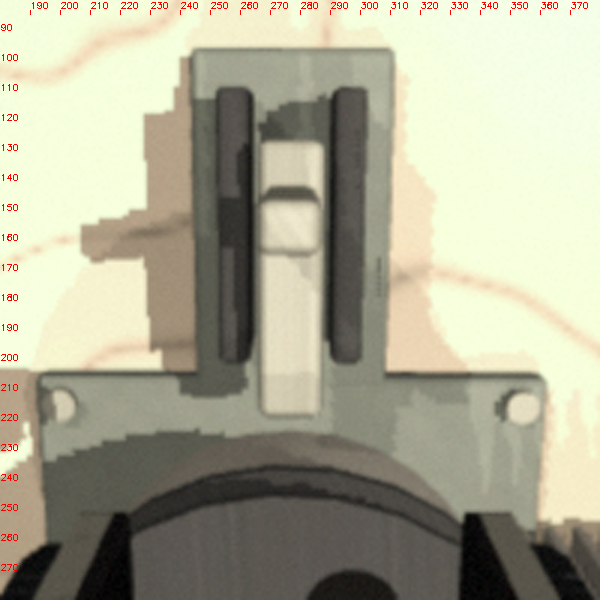

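Run:
```python
from h import *
import pickle;m=pickle.load(open('w9.pkl','rb'));m3=pickle.load(open('w3.pkl','rb'))
p=onz(m,276.8,155.7,.116);print(p,tri([(m,276.8,155.7),(m3,364,44)]))
s=st();go([p[0],p[1],.2157],85);
go([p[0],p[1],.084],85)
c=np.array([.5618,.0857]);y=np.array([np.cos(np.radians(85)),np.sin(np.radians(85))]);print((p[:2]-c)@y,(p[:2]-c)@[y[1],-y[0]])
```

```text
[0.57646348 0.24519181 0.116     ] (array([0.57617373, 0.24528461, 0.11476871]), [0.0003506691854683334, 0.0003506691854684228])
t 13.7 pos [0.5759 0.1999 0.2156] az 85.08 F [ 0.17 -1.05 -0.01] w 0.0511 zax [-0.002 -0.002 -1.   ]
shift [ 0.0602 -0.0045 -0.0003] turn [-0.0013  0.0015  0.0009]
shift [ 0.0607 -0.0041  0.1753] turn [-0.0013  0.0015  0.0009]
0.1601629001325509 0.0007070519863699806
```

```bash
python3 -m pendant '[0.2,0.0605,-0.004,0.02,0,0,0, 0.2,0.0605,-0.004,0.06,0,0,0, 0.2,0.0605,-0.004,0.12,0,0,0, 0.2,0.0605,-0.004,0.175,0,0,0, 0.2,0.0605,-0.004,0.175,0,0,0]' 40
python3 - <<'E'
from h import *
s=st()
m,im=snap('wrist','pics/w10.png')
E
```

```text
clock: 14.2
tool_pos: [0.5742, 0.2394, 0.0789]
tool_rot: [-2.319, -2.117, 0.025]
contact_force: [-0.9, -1.3, -0.5]
width: 0.0511
t 14.2 pos [0.5742 0.2394 0.0789] az 84.79 F [-0.95 -1.32 -0.5 ] w 0.0511 zax [-0.013 -0.01  -1.   ]
```

View pics/w10.png

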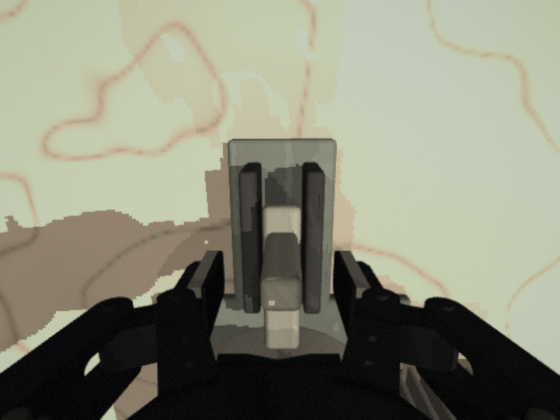

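```bash
python3 -m pendant '[0.2,0,0,0,0,0,0, 0.2,0,0,0,0,0,0]'
python3 - <<'E'
from h import *
s=st();go([.5763,.2452,.084],85)
E
```

```text
clock: 14.45
tool_pos: [0.5795, 0.2461, 0.0885]
tool_rot: [2.316, 2.12, 0.008]
contact_force: [0.1, -0.4, -0.3]
width: 0.0514
t 14.45 pos [0.5795 0.2461 0.0885] az 84.93 F [ 0.13 -0.38 -0.35] w 0.0514 zax [ 0.005  0.002 -1.   ]
shift [-0.0016 -0.0042  0.006 ] turn [ 0.0029 -0.0016 -0.0008]
```

```bash
python3 -m pendant '[0.2,0,0,0,0,0,0, 0.2,0,0,0,0,0,0, -1,0,0,0,0,0,0, -1,0,0,0,0,0,0, -1,0,0,0,0,0,0]' 40
python3 -m pendant '[-1,0,0,0,0,0,0, -1,0,0,0,0,0,0, -1,0,0,0,0,0,0]' 40
python3 - <<'E'
from h import *
s=st();m,im=snap('wrist','pics/w11.png')
E
```

```text
clock: 14.95
tool_pos: [0.5763, 0.2461, 0.0863]
tool_rot: [-2.315, -2.122, 0.003]
contact_force: [-4.0, -0.8, 5.0]
width: 0.015
clock: 15.25
tool_pos: [0.5763, 0.2462, 0.0862]
tool_rot: [-2.315, -2.123, 0.003]
contact_force: [-3.7, -0.8, 5.1]
width: 0.0155
t 15.25 pos [0.5763 0.2462 0.0862] az 85.04 F [-3.69 -0.79  5.1 ] w 0.0155 zax [-0.002 -0.    -1.   ]
```

View pics/w11.png

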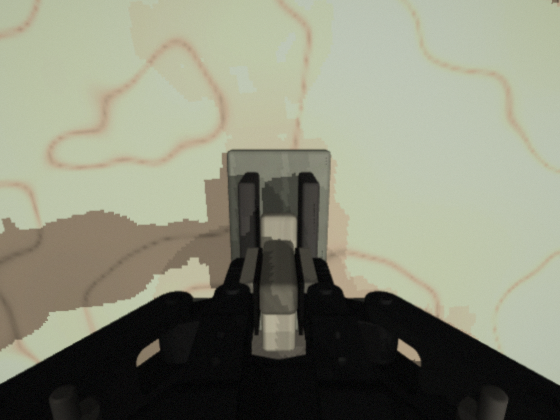

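```bash
python3 -m pendant '[-1,-0.005,0,0,0,0,0, -1,-0.01,0,0,0,0,0, -1,-0.015,0,0,0,0,0, -1,-0.02,0,0,0,0,0, -1,-0.026,0,0,0,0,0]'
python3 -m pendant '[-1,-0.002,0,0,0,0,0, -1,-0.004,0,0,0,0,0, -1,-0.006,0,0,0,0,0]'
```

```text
clock: 15.8
tool_pos: [0.575, 0.2302, 0.0863]
tool_rot: [-2.311, -2.123, -0.006]
contact_force: [-2.4, 4.0, 2.9]
width: 0.015
clock: 16.1
tool_pos: [0.5745, 0.2253, 0.0862]
tool_rot: [-2.311, -2.122, -0.005]
contact_force: [-2.9, 3.9, 2.2]
width: 0.0157
```

```bash
python3 -m pendant '[-1,-0.002,0,0,0,0,0, -1,-0.004,0,0,0,0,0, -1,-0.006,0,0,0,0,0]'
python3 -m pendant '[-1,-0.002,0,0,0,0,0, -1,-0.004,0,0,0,0,0]'
```

```text
clock: 16.4
tool_pos: [0.5741, 0.2209, 0.0863]
tool_rot: [-2.311, -2.122, -0.005]
contact_force: [-3.5, 4.8, 3.0]
width: 0.0153
clock: 16.6
tool_pos: [0.5741, 0.2205, 0.0863]
tool_rot: [-2.308, -2.122, -0.011]
contact_force: [-1.7, 10.2, -0.5]
width: 0.0151
```

```bash
python3 -m pendant '[-1,-0.002,0,0,0,0,0, -1,-0.004,0,0,0,0,0, -1,-0.006,0,0,0,0,0, -1,-0.006,0,0,0,0,0]'
python3 - <<'E'
from h import *
m,im=snap('wrist','pics/w12.png')
E
```

```text
clock: 17.0
tool_pos: [0.5741, 0.2206, 0.0863]
tool_rot: [-2.302, -2.123, -0.021]
contact_force: [0.3, 13.9, -4.5]
width: 0.0153
```

View pics/w12.png

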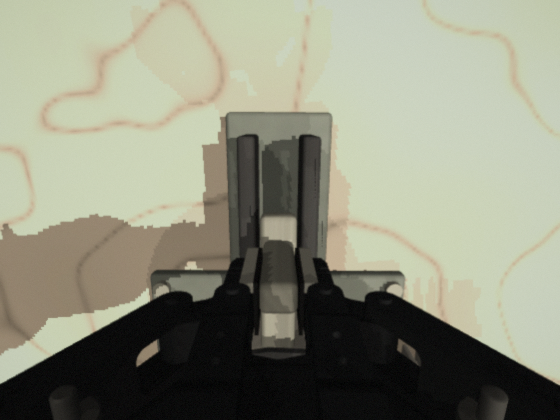

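```bash
python3 -m pendant '[-1,0.003,0,0,0,0,0, -1,0.006,0,0,0,0,0, -1,0.006,0,0,0,0,0]'
python3 -m pendant '[-0.5,0,0,0,0,0,0, -0.3,0,0,0,0,0,0, 0.2,0,0,0,0,0,0, 0.2,0,0,0,0,0,0, 0.2,0,0,0,0,0,0]'
python3 -m pendant '[0.2,0,0,-0.03,0,0,0, 0.2,0,0,-0.08,0,0,0, 0.2,0,0,-0.14,0,0,0, 0.2,0,0,-0.18,0,0,0, 0.2,0,0,-0.18,0,0,0]'
python3 -m pendant '[0.2,0,0,0,0,0,0, 0.2,0,0,0,0,0,0, 0.2,0,0,0,0,0,0, 0.2,-0.04,0,-0.02,0,0,0, 0.2,-0.08,0,-0.03,0,0,0]'
python3 -m pendant '[0.2,-0.06,0,0,0,0,0, 0.2,-0.06,0,0,0,0,0, 0.2,-0.06,0,0,0,0,0, 0.2,-0.06,0,0,0,0,0]'
python3 - <<'E'
from h import *
s=st();m,im=snap('wrist','pics/w13.png')
import pickle;pickle.dump(m,open('w13.pkl','wb'))
h=np.array([.5618,.0857]);y=np.array([np.cos(np.radians(85)),np.sin(np.radians(85))])
print(proj(m,[*h,.11]),proj(m,[*(h+.135*y),.116]),proj(m,[*(h+.06*np.array([np.cos(-.754),np.sin(-.754)])),.154]))
snap('side','pics/side1.png')
E
```

```text
clock: 17.35
tool_pos: [0.5741, 0.2205, 0.0863]
tool_rot: [-2.308, -2.124, -0.01]
contact_force: [-3.0, 7.8, 1.1]
width: 0.0153
clock: 17.85
tool_pos: [0.575, 0.2139, 0.0858]
tool_rot: [2.317, 2.121, -0.0]
contact_force: [-0.3, 0.8, 0.7]
width: 0.0515
clock: 18.35
tool_pos: [0.5775, 0.2161, 0.2264]
tool_rot: [2.314, 2.12, 0.017]
contact_force: [0.6, -0.7, -0.4]
width: 0.0517
clock: 18.85
tool_pos: [0.569, 0.1552, 0.2426]
tool_rot: [-2.312, -2.125, 0.001]
contact_force: [1.1, -0.3, 0.5]
width: 0.0515
clock: 19.25
tool_pos: [0.5652, 0.1111, 0.2427]
tool_rot: [-2.313, -2.123, 0.001]
contact_force: [-0.3, -0.6, -0.4]
width: 0.0511
t 19.25 pos [0.5652 0.1111 0.2427] az 85.09 F [-0.34 -0.61 -0.4 ] w 0.0511 zax [-0.001  0.001 -1.   ]
[277.58632912 227.88370649] [277.72279556  63.94518865] [336.49518927 289.93815164]
```

View pics/w13.png

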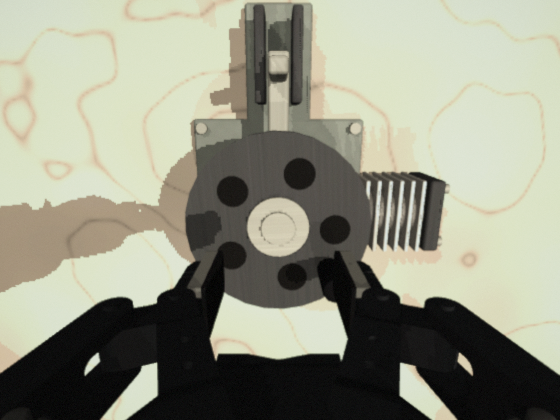

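View pics/side1.png

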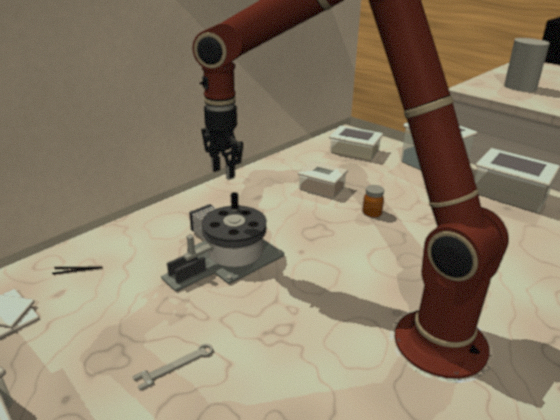

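```bash
python3 -m pendant '[0.2,-0.1,0,-0.03,0,0,0, 0.2,-0.1,0,-0.03,0,0,0, 0.2,-0.1,0,-0.03,0,0,0, 0.2,-0.1,0,-0.03,0,0,0, 0.2,-0.1,0,-0.03,0,0,0]'
python3 -m pendant '[0.2,0,0,0,0,0,0, 0.2,0,0,0,0,0,0, 0.2,0,0,0,0,0,0]'
python3 - <<'E'
from h import *
s=st();m,im=snap('wrist','pics/w14.png')
h=np.array([.5618,.0857]);y=np.array([np.cos(np.radians(85)),np.sin(np.radians(85))])
print(proj(m,[*h,.11]),proj(m,[*(h+.135*y),.116]),[proj(m,[*(h+.06*np.array([np.cos(a),np.sin(a)])),.154]) for a in (-.654,-.754,-.854)])
crop(np.clip(im.astype(float)*1.6,0,255).astype(np.uint8),160,0,420,220,3,'pics/w14c.png')
E
```

```text
clock: 19.85
tool_pos: [0.5588, 0.0375, 0.2656]
tool_rot: [-2.311, -2.125, -0.001]
contact_force: [0.5, 0.8, -0.2]
width: 0.0515
clock: 20.15
tool_pos: [0.559, 0.036, 0.2656]
tool_rot: [-2.314, -2.124, 0.0]
contact_force: [-0.6, 0.2, -0.6]
width: 0.0514
t 20.15 pos [0.559  0.036  0.2656] az 85.09 F [-0.59  0.25 -0.65] w 0.0514 zax [-0.  0. -1.]
[277.10321413 140.46605836] [277.15082922 -35.81053211] [array([340.21746763, 185.18115324]), array([335.58200573, 191.16461404]), array([330.42853958, 196.64081318])]
```

View pics/w14c.png

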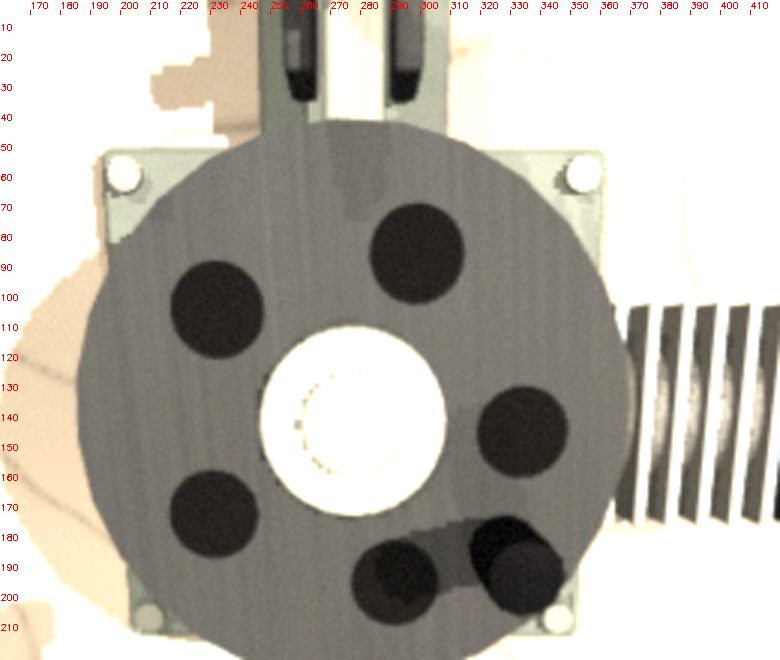

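```bash
python3 -c "
from cell import *
print(job_done())"
```

```text
the job is handed in; nothing more can be done
None
```

The wheel is stopped in the slack just past the compression peak, the lock bolt is home, and the job was handed in at about 20 s of the 72 s allowed. No verdict was reported.

**Flywheel:** I gripped the black knob and turned it clockwise at about 0.5 rad/s or less.
- Friction held at about 2.5 N until roughly 2.25 rad.
- The force at the knob then climbed to about 13 N near 2.5 rad and was back to friction alone by about 2.86 rad.
- I stopped at about 2.97 rad and let go. Pictures after letting go and again at the end showed the knob within about 1 pixel of that angle, so the wheel did not spring back or kick forward.

**Lock bolt:** I gripped it across the slide and pushed it 26 mm to a hard stop. The force there rose from 4 N to 14 N with no further movement. The last picture of the bolt shows its grip within 1 pixel of the home position, 135 mm from the wheel's axis.

**Bystanders:** the box, jar and spanner look undisturbed in the side picture, and the arm ended clear of everything.

**Checks that disagreed:**
- **Camera positions:** the top and side cameras put the wheel's centre about 3.4 mm, and the knob up to 5 mm, away from where the wrist camera did. I used the wrist camera.
- **Bolt start:** the bolt measured 160 mm from the axis at the start, not the 165 mm expected.
- **Force readings near the peak:** these were noisy (11.8, 11.9 and 13.4 N). I placed the slack from where the force fell off and from friction-only readings at 2.86, 2.92 and 2.97 rad.

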